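Level the scanner head and present a bottle carrier to it

TASK

The glass-topped head of the upward-looking scanner has tipped: first turn its tilt knob until the glass sits level, without touching the head itself. Then lift the small cardboard bottle carrier out of the grey tote by its handle panel, keeping it upright, and hold it steady and level over the middle of the glass with its underside about 8 cm above it and its long side along the long side of the glass, without bumping the scanner or shifting the other goods. Finish while still holding it there: do not put it down or let go.

Things in the scene. Friction and masses are not known exactly. Their poses are not given: they have to be found in the camera images.
- scanner: Scanner base, fixed: black slab 245 (x) x 130 (y) x 30 mm, from x = -80 to +165 mm. Origin on the bench right under the middle of the glass, z up. The head sits over the origin between two cheeks; the tilt knob is at x = +125, y = 0. It may stand on either side of the bench, turned a little.
- head: Tilting head: grey plate 150 (x) x 116 (y) x 22 mm, glass 120 (x) x 80 (y) mm in its top. Origin at the centre of the top face, 85 mm above the bench, on the hinge (its y axis), so it stays put; x towards the knob, z out of the glass; level when z is vertical. At the start the knob-side edge is down by 0.12 to 0.27 rad. It moves only through the knob.
- knob (a joint): Angle of the tilt knob, rad, growing clockwise seen from above, 0 to 2.8. Each radian clockwise raises the head's knob-side edge by 0.18 rad (0.7 to 1.5 rad are needed); past level it goes on rising. Friction about 0.04 N m; it stays where it is left. At 0 the wing lies along the base's x; at k it is turned k clockwise from there.
- knob_grip (a point): Point on the vertical knob axis at the height to grip, 67 mm above the bench. Bare-metal wing 42 mm long, 14 mm thick, from 44 to 74 mm above the bench, on a disc 44 mm across. The point's x axis lies along the wing and turns with it. The head's nearest edge is 50 mm from the axis.
- tote: Low open tote of grey plastic, fixed, 340 (x) x 230 (y) x 70 mm, walls and floor 5 mm thick. Origin under its centre on the bench. Holds the carrier and a small jar.
- carrier_mid (a point): Centre (80 mm above the underside) of the loose cardboard bottle carrier, 142 (x) x 98 (y) x 160 mm, z up. Pockets 55 mm high; an upright handle panel 10 mm thick (in y) runs its full length, top edge at 160. Four capped bottles, tops at 96, fill the middle and +x pockets, -x pair empty: it balances 13 mm to +x of the middle. One piece, 0.35 to 0.7 kg. Pinch the panel from above.
- jar: Bystander: white-capped jar, 48 mm across, 65 mm tall, loose in the +x end of the tote. Origin at its underside.
- roll: Bystander: loose white label roll standing on end, 90 mm across, 60 mm tall. Origin at its underside.
- eggs: Bystander: loose closed egg carton, 100 (x) x 150 (y) x 68 mm. Origin at its underside.
- flask: Bystander: loose brass-coloured drinking bottle, 70 mm across, 220 mm tall. Origin at its underside.
There are look-alikes about, which are no part of the job. Leave any purple look-alike of the part that bears carrier_mid alone.

How it is judged:
On the way, in this order (a step that is already met when the one before it is completed fails the run):
1. the scanner's head has been levelled with the knob, the carrier still standing in the tote (angle between head's own z axis and vertical below 0.045 rad and distance of carrier_mid from where it was at the start of the episode below 0.03 m), for 0.3 s.
2. the carrier is lifted clear of the tote in the fingers (height (world z) of carrier_mid above 0.155 m and contact force between the fingers and carrier above 1 N), for 0.1 s.
At the end, for the whole second after the job is handed in: Head within 0.045 rad of level. The fingers alone hold the carrier: centre within 30 mm sideways of the glass's centre, underside 50 to 110 mm above it, within 0.1 rad of level, long side within 0.2 rad of the glass's, slower than 0.02 m/s and 0.1 rad/s (angle between head's own z axis and vertical below 0.045 rad and contact force between the fingers and carrier above 1 N and horizontal distance between carrier_mid and head below 0.03 m and z of carrier_mid in the frame of head between 0.13 and 0.19 m and angle between carrier_mid's own z axis and vertical below 0.1 rad and angle between the x axis of carrier_mid and the x axis of head, either way round below 0.2 rad and linear speed of carrier below 0.02 m/s and angular speed of carrier below 0.1 rad/s and contact force between carrier and scanner below 0.3 N and contact force between carrier and tote below 0.3 N and contact force between carrier and jar below 0.3 N and contact force between carrier and roll below 0.3 N and contact force between carrier and eggs below 0.3 N and contact force between carrier and flask below 0.3 N); the arm keeps its last pose, push and grip.
It fails at once if the head is pushed directly instead of being set with its knob (contact force between any of the fingers, the arm and head above 3 N).
It fails at once if the carrier bumps the scanner (contact force between carrier and scanner above 2 N).
It fails at once if the carrier is tipped by more than 0.35 rad (angle between carrier_mid's own z axis and vertical above 0.35 rad).
It fails at once if another thing is shifted by more than 30 mm (distance of any of jar, roll, eggs, flask from where it was at the start of the episode above 0.03 m).
It also fails if it takes over 66 s, if anything falls off the work surface, if the arm or the gripper's body presses on something with over 40 N, if the wrist force passes 120 N, or if a joint passes its speed limit or range.

ROBOT

A 6-joint arm with a two-finger parallel gripper is mounted at the origin on the work surface. World frame = base frame: x ahead of the robot, y to its left, z up, the work surface at z = 0. Lengths are in m, angles in rad, forces in N, time in s.
With the tool pointing down it reaches from about 0.275 to 0.75 m from the base axis. Payload 10.2 kg.
Tool frame: the origin (TCP) lies on the centre line of the jaws, within the pads' length; the fingertips stand 25 mm ahead of it and the grasp point (between the pads) lies 6 mm ahead of it; y points along the fingers, z is the direction in which the jaws open and shut, and the axes are right-handed (so a half turn about y gives the same grasp; the last joint's range is limited). The gripper opens to 88 mm and grips with 3 to 60 N. Pads are 18 mm wide; open, the fingers measure 123 mm over their backs; the gripper's body (75 mm by 187 mm) begins 45 mm behind the grasp point.
Start: joints at [-1.335, 0.313, 1.498, -0, 1.331, -0.223], TCP at [0.232, -0.471, 0.264] pointing down, gripper open.
Joint ranges: [-2.94, 2.94], [-0.97, 2.17], [0.19, 2.56], [-1.23, 4.37], [0.02, 3.11], [-2.88, 2.88]. Speed limits (rad/s): [2.39, 2.39, 3.01, 3.14, 3.14, 3.14].

INTERFACE

Orientations are given as a unit quaternion [x, y, z, w].
In Python, from cell import reach, movel, goto_joints, release, grasp, dwell, ik, read_state, camera, Unreachable, sign_off gives the robot as it stands. Calls block until the motion is done:
- reach(position, orientation): joint-space move of the TCP to a pose.
- movel(position, speed=0.15, frame=None): straight line of the TCP; frame=None keeps the orientation; speed is the mean speed in m/s.
- goto_joints(angles): joint-space move.
- release() and grasp(effort=None): open the fingers fully, or close them until they stop; effort is the grip in N (None keeps the last).
- dwell(seconds).
- ik(position, orientation): joint angles nearest the present ones, or None.
- read_state(): the state.
- camera(name): name is "scene" or "side" or "wrist"; returns a dict with "img" (384x512x3 uint8, blue, green, red), "K" (3x3 intrinsics, pixels), "world_to_cam" (4x4, takes a point from world to camera coordinates); the wrist camera has in their place "tool_from_camera" (4x4, takes a point from camera to tool coordinates, whose origin is the TCP and whose axes are the tool frame's). Camera axes: x right, y up, looking along -z (the intrinsics and any distortion apply to the point x, -y, -z); pixel columns grow to the right and rows downward; lengths in m; the calibration is good to about 2 mm. A picture is of the moment at which its call begins: read the wrist's pose just before it. There is no depth.
A pose or a line that the arm cannot do raises Unreachable and nothing moves.
- sign_off(): hands the job in, once; it reports no verdict.
The state is a dict: "time": time; "joint_pos": joint angles; "qvel": joint speeds; "effort": joint torques, N m; "ee_pos": TCP position; "tool_rot": TCP orientation; "wrist_force": force on the tool from outside, world axes, zero at the start; "torque": the same for the moment, N m; "finger_gap": finger opening in m.
Only numpy, scipy, OpenCV 4.12 (cv2) and the standard library are available. Lean on these libraries where they do the work, as an engineer would, in place of code of your own. Each camera call takes 0.05 s, during which the arm holds its last target.

## Working session

There is one attempt and no reset: what is moved stays moved. The work goes in short steps, each a Python script; the robot and the scene stay as the last script left them, time stands still between calls to the robot, and variables do not carry over. Pictures are saved under pics/ and viewed, and the job is handed in when it is done.

```bash
ls; mkdir -p pics
python3 - <<'E'
from cell import *
import cv2,numpy as np
s=read_state();print({k:np.round(v,3) for k,v in s.items()})
for n in ["scene","side","wrist"]:
    c=camera(n);cv2.imwrite(f"pics/{n}0.png",c["img"])
    print(n,[ (k,np.round(v,4).tolist()) for k,v in c.items() if k!="img"])
E
```

```text
pics
{'time': np.float64(0.0), 'joint_pos': array([-1.335,  0.313,  1.498,  0.   ,  1.331, -0.223]), 'qvel': array([-0.001, -0.   ,  0.   ,  0.001,  0.001,  0.   ]), 'effort': array([-1.0000e-03, -4.0221e+01, -2.5226e+01,  6.9000e-02,  3.5000e-02,
       -0.0000e+00]), 'ee_pos': array([ 0.232, -0.471,  0.263]), 'tool_rot': array([-0.161,  0.689, -0.688,  0.161]), 'wrist_force': array([0.267, 0.545, 0.533]), 'torque': array([-0.056,  0.027,  0.018]), 'finger_gap': np.float64(0.088)}
scene [('K', [[408.7818, 0.0, 256.1191], [0.0, 408.7818, 197.9915], [0.0, 0.0, 1.0]]), ('world_to_cam', [[-0.7815, 0.6236, 0.0209, 0.4498], [-0.3252, -0.4356, 0.8394, 0.1382], [0.5325, 0.6491, 0.5432, -1.695], [0.0, 0.0, 0.0, 1.0]])]
side [('K', [[376.4954, 0.0, 260.2718], [0.0, 376.4954, 188.2235], [0.0, 0.0, 1.0]]), ('world_to_cam', [[-0.8332, -0.5529, -0.0068, 0.4849], [0.2998, -0.4621, 0.8346, -0.2499], [-0.4646, 0.6934, 0.5508, -0.8895], [0.0, 0.0, 0.0, 1.0]])]
wrist [('K', [[266.7506, 0.0, 256.4288], [0.0, 266.7506, 188.7511], [0.0, 0.0, 1.0]]), ('tool_from_camera', [[0.0003, -0.9474, -0.32, -0.0836], [-0.0008, 0.32, -0.9474, -0.1218], [1.0, 0.0006, -0.0006, -0.0014], [0.0, 0.0, 0.0, 1.0]])]
```

View pics/scene0.png

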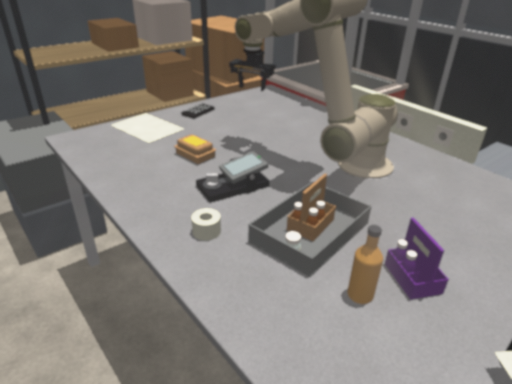

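View pics/side0.png

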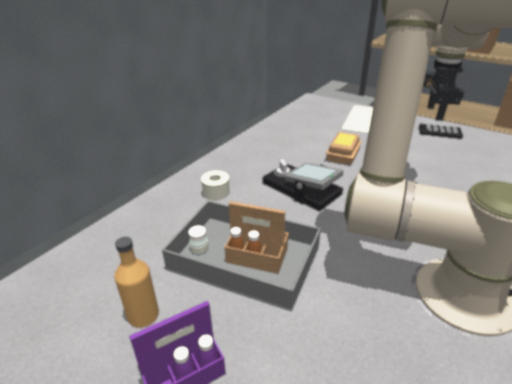

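View pics/wrist0.png

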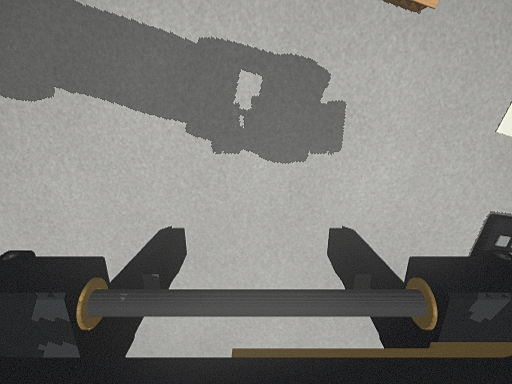

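```bash
cat > h.py <<'E'
from cell import *
import cv2,numpy as np
from scipy.spatial.transform import Rotation as R
F=np.diag([1,-1,-1.])
def cam(n,save=None):
    s=read_state();c=camera(n)
    if n=="wrist":
        T=np.eye(4);T[:3,:3]=R.from_quat(s["tool_rot"]).as_matrix();T[:3,3]=s["ee_pos"]
        c["world_to_cam"]=np.linalg.inv(T@c["tool_from_camera"])
    if save:
        cv2.imwrite(f"pics/{save}.png",c["img"])
    np.savez(f"{save or n}.npz",**c)
    return c
def unproj(c,uv,z):
    W=np.array(c["world_to_cam"]);K=np.array(c["K"])
    d=W[:3,:3].T@(F@np.linalg.solve(K,np.array([uv[0],uv[1],1.])))
    o=-W[:3,:3].T@W[:3,3]
    return o+d*(z-o[2])/d[2]
def proj(c,p):
    W=np.array(c["world_to_cam"]);p=np.atleast_2d(p)
    q=(p@W[:3,:3].T+W[:3,3])@F
    q=q@np.array(c["K"]).T
    return q[:,:2]/q[:,2:]
def down(yaw):
    "tool y down; jaw-opening (tool z) along world heading yaw"
    z=np.array([np.cos(yaw),np.sin(yaw),0]);y=np.array([0,0,-1.])
    return R.from_matrix(np.c_[np.cross(y,z),y,z]).as_quat()
E
python3 - <<'E'
from h import *
for n in ["scene","side"]:
    c=cam(n,n)
    i=c["img"]
    a=i[140:270,180:380] if n=="scene" else i[150:300,160:350]
    cv2.imwrite(f"pics/{n}z.png",cv2.resize(a,None,fx=4,fy=4,interpolation=cv2.INTER_CUBIC)[:600])
    for nm,uv,z in ([("knob",(212,180),.07),("head",(243,166),.085),("roll",(206,214),.06),("jar",(293,238),.065),("flask",(363,298),0),("eggs",(196,148),.05),("panel",(315,190),.165),("tote",(311,225),.035)] if n=="scene" else [("knob",(283,168),.07),("head",(315,174),.085),("roll",(215,180),.06),("jar",(198,233),.065),("flask",(141,320),0),("eggs",(345,143),.068),("panel",(257,208),.165)]):
        print(n,nm,unproj(c,uv,z).round(3))
E
```

```text
scene knob [ 0.639 -0.169  0.07 ]
scene head [ 0.508 -0.165  0.085]
scene roll [ 0.76 -0.02  0.06]
scene jar [0.63  0.235 0.065]
scene flask [0.596 0.474 0.   ]
scene eggs [ 0.531 -0.454  0.05 ]
scene panel [0.515 0.197 0.165]
scene tote [0.513 0.195 0.035]
side knob [ 0.603 -0.168  0.07 ]
side head [ 0.486 -0.169  0.085]
side roll [0.755 0.    0.06 ]
side jar [0.622 0.233 0.065]
side flask [0.586 0.472 0.   ]
side eggs [ 0.505 -0.455  0.068]
side panel [0.477 0.17  0.165]
```

View pics/scenez.png

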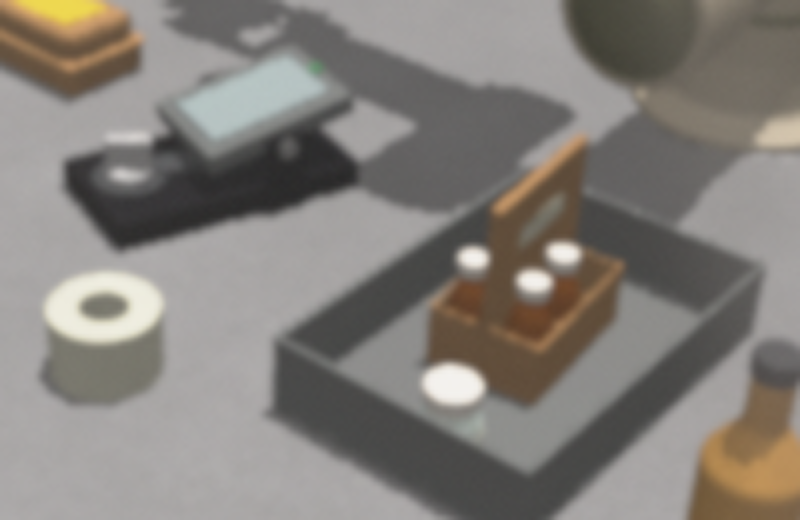

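View pics/sidez.png

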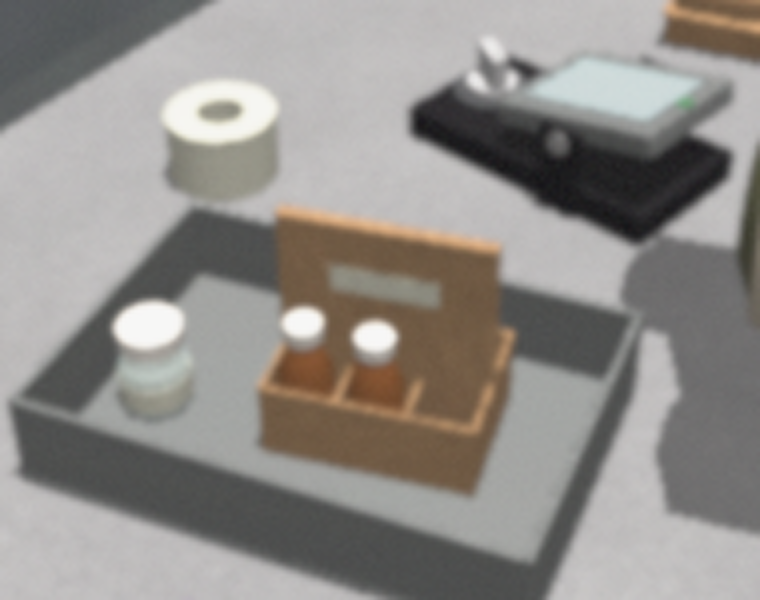

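Run:
```python
from h import *
s=read_state();print(R.from_quat(s["tool_rot"]).as_matrix().round(2))
for yaw in (0,np.pi):
    for p in ([.55,-.30,.27],[.55,-.05,.27],[.5,.08,.3],[.5,.3,.3]):
        j=ik(p,down(yaw));print(yaw,p,None if j is None else np.round(j,2))
best=0
reach([.55,-.30,.27],down(0))
c=cam("wrist","w1");print(read_state()["time"])
```

```text
[[-0.9  -0.    0.44]
 [-0.44  0.   -0.9 ]
 [-0.   -1.   -0.  ]]
0 [0.55, -0.3, 0.27] [-0.69  0.54  1.15 -0.    1.45 -0.69]
0 [0.55, -0.05, 0.27] [-0.3   0.37  1.4  -0.    1.37 -0.3 ]
0 [0.5, 0.08, 0.3] [-0.07  0.25  1.49 -0.    1.41 -0.07]
0 [0.5, 0.3, 0.3] [ 0.34  0.42  1.25 -0.    1.47  0.34]
3.141592653589793 [0.55, -0.3, 0.27] [-0.69  0.54  1.15 -0.    1.45  2.46]
3.141592653589793 [0.55, -0.05, 0.27] [-0.3   0.37  1.4  -0.    1.37  2.84]
3.141592653589793 [0.5, 0.08, 0.3] None
3.141592653589793 [0.5, 0.3, 0.3] [ 0.34  0.42  1.25 -0.    1.47 -2.8 ]
1.65
```

View pics/w1.png

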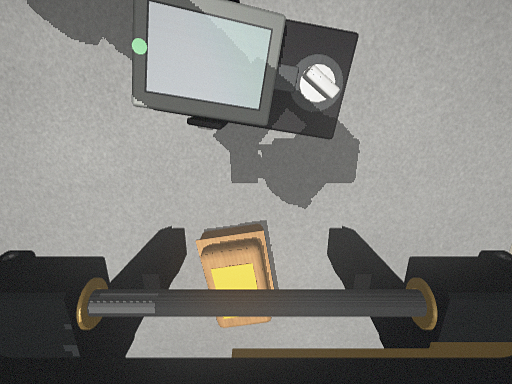

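Run:
```python
import cv2
i=cv2.imread("pics/w1.png");cv2.imwrite("pics/w1z.png",cv2.resize(i[0:150,120:370],None,fx=3.2,fy=3.2,interpolation=cv2.INTER_CUBIC))
cv2.imwrite("pics/w1k.png",cv2.resize(i[20:145,265:365],None,fx=4.8,fy=4.8,interpolation=cv2.INTER_CUBIC))
```

```text
(no output)
```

View pics/w1z.png

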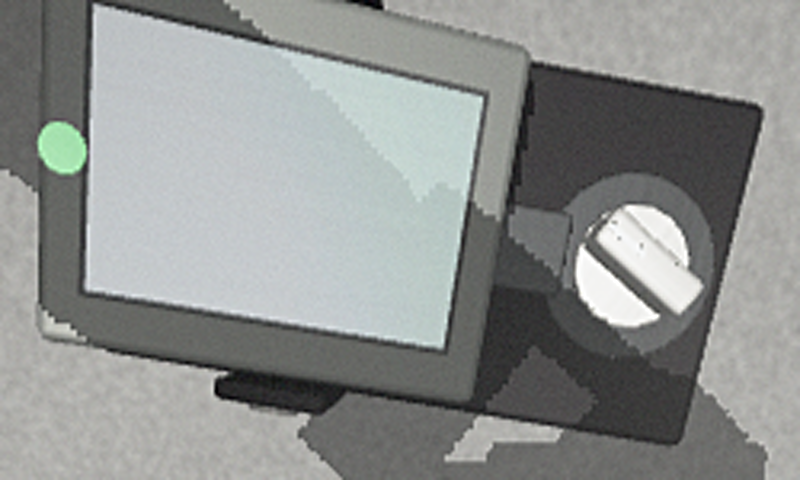

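View pics/w1k.png

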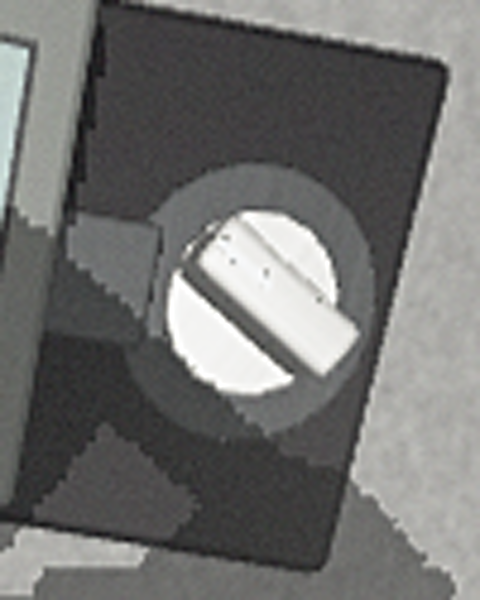

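```bash
cat > fit.py <<'E'
from h import *
from scipy.optimize import least_squares
def model(q):
    x,y,yaw,k,t=q
    B=R.from_euler('z',yaw);o=np.array([x,y,0])
    slab=[[.165,.065,.03],[.165,-.065,.03]]
    w=np.array([[-.021,.007,0],[.021,.007,0],[.021,-.007,0],[-.021,-.007,0]])
    w=R.from_euler('z',-k).apply(w)+[.125,0,.074]
    g=np.array([[-.06,.04,0],[.06,.04,0],[.06,-.04,0],[-.06,-.04,0]])
    g=R.from_euler('y',t).apply(g)+[0,0,.085]
    return B.apply(np.vstack([slab,w,g]))+o
def run(c,px,q0=(.48,-.17,-.2,.5,.2)):
    f=lambda q:(proj(c,model(q))-px).ravel()
    r=least_squares(f,q0,loss='soft_l1');return r.x,f(r.x).reshape(-1,2)
E
python3 - <<'E'
from fit import *
c=np.load("w1.npz")
K=lambda a:np.array(a)/4.8+[265,20]
G=lambda a:np.array(a)/3.2+[120,0]
px=np.vstack([K([[447,66],[324,573]]),K([[240,216],[361,331],[325,378],[198,262]]),G([[92,3],[487,95],[445,350],[83,292]])])
q,res=run(c,px);print(q.round(4));print(res.round(1).tolist())
B=R.from_euler('z',q[2]);print("knob",B.apply([.125,0,0])+[q[0],q[1],0])
E
```

```text
[ 0.4997 -0.1783 -0.1665  0.5088  0.1898]
[[2.2, -1.5], [0.2, 0.8], [-1.5, -1.4], [1.1, 0.3], [-0.1, 0.9], [-1.4, -0.1], [0.9, 0.5], [-1.2, 0.7], [-0.7, -0.4], [0.9, -0.8]]
knob [ 0.62297243 -0.19904973  0.        ]
```

Run:
```python
from h import *
k=np.array([.623,-.199]);o=down(.896)
reach([*k,.17],o)
c=cam("wrist","w2")
movel([*k,.075],speed=.1)
s=read_state();print(s["time"],s["wrist_force"].round(2),s["torque"].round(2),s["joint_pos"].round(2))
grasp(20)
s=read_state();print(s["time"],s["finger_gap"],s["wrist_force"].round(2),s["torque"].round(2))
cam("wrist","w3")
```

```text
3.5083 [ 0.86 -1.   -0.37] [ 0.06 -0.14  0.02] [-0.49  0.78  1.27  0.    1.1  -1.38]
4.6167 0.014121757185265829 [-2.69 -2.54  0.9 ] [-0.3   0.26  0.02]
```

View pics/w3.png

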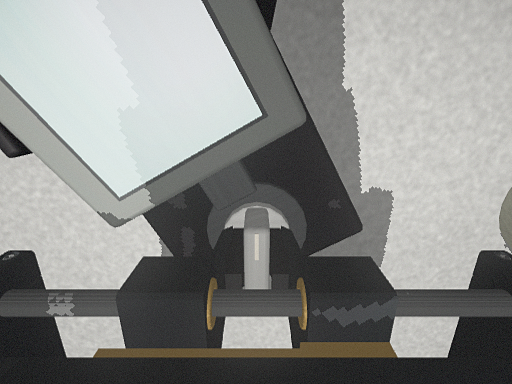

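View pics/w2.png

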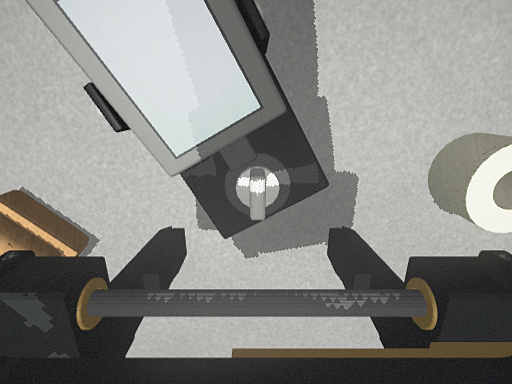

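The jaws hold the wing square (gap 14.1 mm, wing seen vertical at (257,250)). Turning the knob now.

Run:
```python
from h import *
j=read_state()["joint_pos"].copy()
for d in (.35,.7,1.05):
    t=j.copy();t[5]+=d;goto_joints(t)
    s=read_state();print(s["time"],s["finger_gap"].round(4),s["wrist_force"].round(1),s["torque"].round(2),s["ee_pos"].round(4))
cam("wrist","w4");cam("side","s4")
i=cv2.imread("pics/s4.png");cv2.imwrite("pics/s4z.png",cv2.resize(i[100:250,200:400],None,fx=4,fy=4,interpolation=cv2.INTER_CUBIC))
```

```text
Traceback (most recent call last):
AttributeError: 'float' object has no attribute 'round'
```

Run:
```python
from h import *
j=np.array(read_state()["joint_pos"])
for d in (.35,.7):
    t=j.copy();t[5]+=d;goto_joints(t)
    s=read_state();print(s["time"],s["finger_gap"],s["wrist_force"].round(1),s["torque"].round(2),s["ee_pos"].round(4),s["joint_pos"].round(3))
cam("wrist","w4");cam("side","s4")
i=cv2.imread("pics/s4.png");cv2.imwrite("pics/s4z.png",cv2.resize(i[100:250,200:400],None,fx=4,fy=4,interpolation=cv2.INTER_CUBIC))
```

```text
5.5167 0.014028353661896618 [ 0.6 -1.  -0.4] [-0.07 -0.24 -0.01] [ 0.623  -0.1992  0.0751] [-0.488  0.777  1.268 -0.     1.096 -0.693]
5.9417 0.013714635661532519 [ 2.2 -0.7 -1.5] [-0.08 -0.58 -0.04] [ 0.6231 -0.1992  0.075 ] [-0.488  0.777  1.268 -0.     1.096 -0.344]
```

View pics/w4.png

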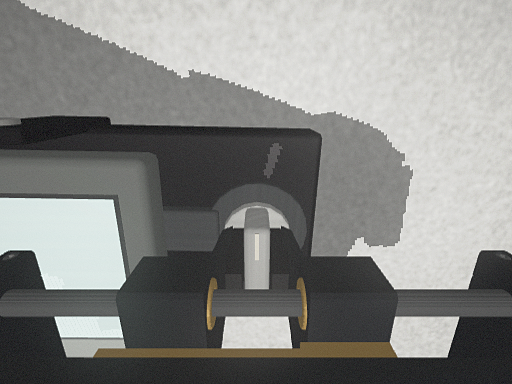

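View pics/s4z.png

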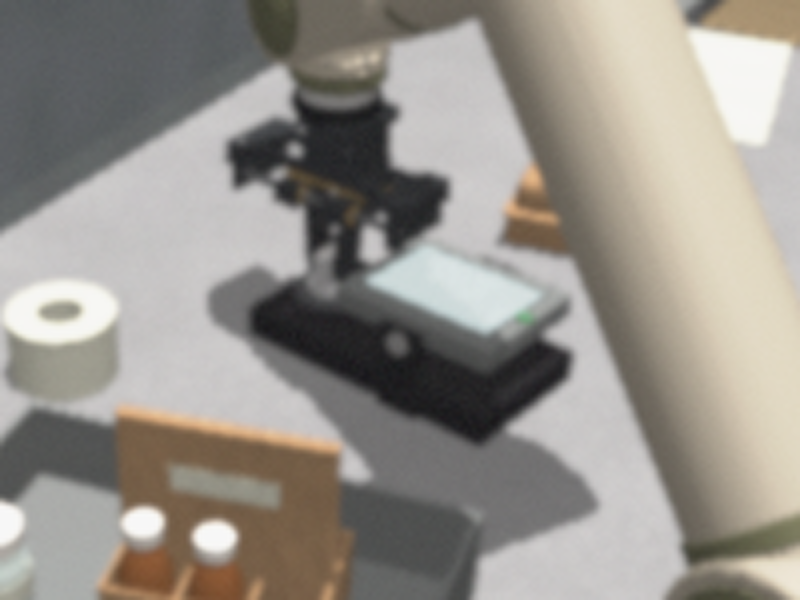

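Run:
```python
from h import *
grasp(3)
s=read_state();p=s["ee_pos"];print(s["finger_gap"],s["torque"].round(2))
movel([p[0],p[1],.13],speed=.06)
s=read_state();print(s["time"],s["finger_gap"],s["wrist_force"].round(2))
movel([p[0],p[1],.2],speed=.15)
release()
reach([.53,-.29,.27],down(-.15))
cam("wrist","w5");print(read_state()["time"])
i=cv2.imread("pics/w5.png");cv2.imwrite("pics/w5z.png",cv2.resize(i[0:185,130:380],None,fx=3.2,fy=3.2,interpolation=cv2.INTER_CUBIC))
```

```text
0.014086291928919695 [-0.11 -0.73  0.1 ]
7.325 0.0005420155154041719 [-0.44 -0.33  0.6 ]
9.9583
```

View pics/w5z.png

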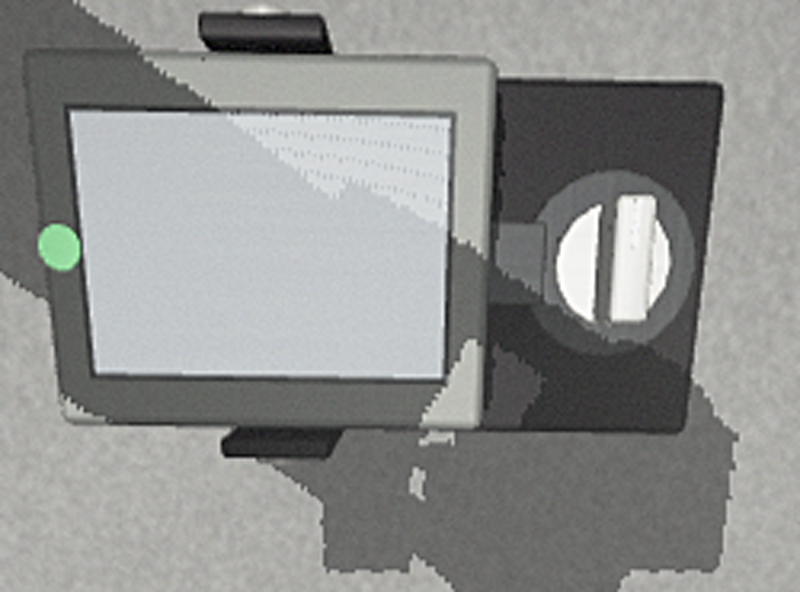

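Run:
```python
from fit import *
c=np.load("w5.npz")
G=lambda a:np.array(a)/3.2+[130,0]
px=G([[725,81],[687,434],[657,196],[647,323],[609,321],[620,194],[67,107],[454,115],[443,379],[93,375]])
q,res=run(c,px,(.5,-.178,-.167,1.55,0));print(q.round(4));print(res.round(1).tolist())
# approach to tote view
reach([.50,.06,.36],down(0))
c=cam("wrist","w6");print(read_state()["time"])
```

```text
[ 0.4998 -0.1784 -0.1671  1.5603  0.0556]
[[1.3, -0.4], [-0.3, 0.3], [0.8, -1.0], [0.2, 0.2], [-0.3, 0.8], [-0.6, -0.5], [0.4, 0.5], [-1.4, 1.7], [-0.3, -0.5], [0.2, -0.7]]
11.3667
```

View pics/w6.png

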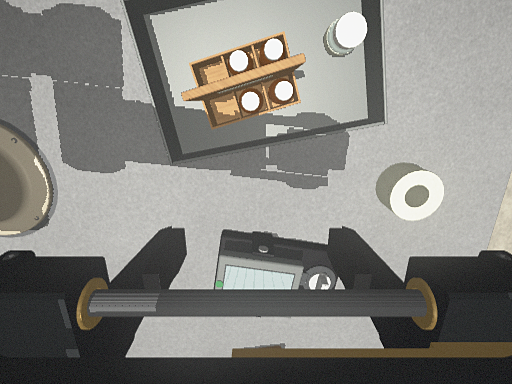

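Run:
```python
from h import *
i=cv2.imread("pics/w6.png");cv2.imwrite("pics/w6z.png",cv2.resize(i[0:180,120:400],None,fx=2.85,fy=2.85,interpolation=cv2.INTER_CUBIC))
a=.6
o=(R.from_euler('x',-a)*R.from_quat(down(0))).as_quat()
print(R.from_quat(o).as_matrix().round(2))
for p in ([.5,-.04,.2],[.51,-.02,.21]):
    print(p,ik(p,o))
reach([.51,-.04,.2],o)
cam("wrist","w7");print(read_state()["time"])
```

```text
[[ 0.    0.    1.  ]
 [-0.83 -0.56  0.  ]
 [ 0.56 -0.83  0.  ]]
[0.5, -0.04, 0.2] [-0.06127226  0.3818654   1.68845635 -0.67236098  1.13106793  0.25255329]
[0.51, -0.02, 0.21] [-0.02054697  0.39619488  1.63708171 -0.65597444  1.18248986  0.25866886]
12.2
```

View pics/w7.png

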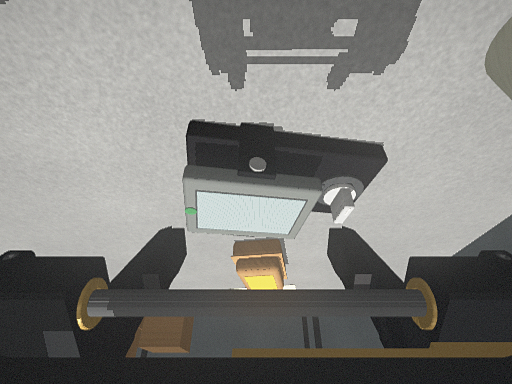

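View pics/w6z.png

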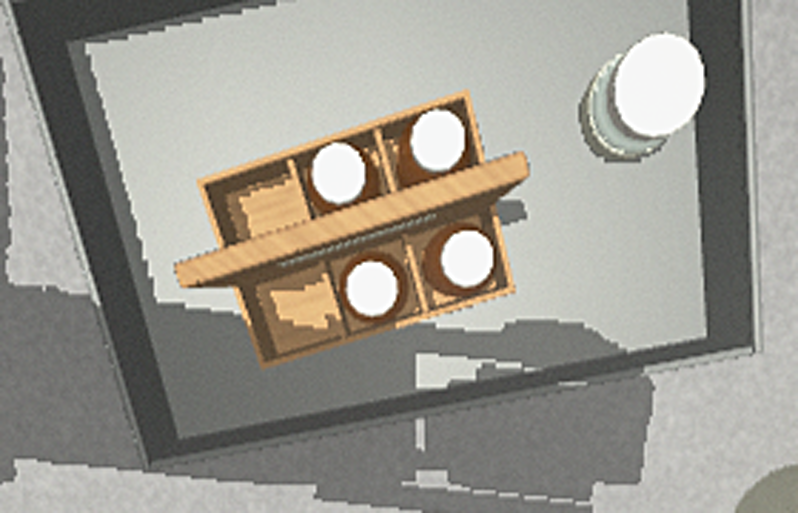

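Run:
```python
import cv2
i=cv2.imread("pics/w7.png");cv2.imwrite("pics/w7z.png",cv2.resize(i[112:244,176:336],None,fx=5,fy=4.5,interpolation=cv2.INTER_CUBIC))
cv2.imwrite("pics/w7y.png",cv2.resize(i[112:244,176:396],None,fx=3.6,fy=3.6,interpolation=cv2.INTER_CUBIC))
```

```text
(no output)
```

View pics/w7y.png

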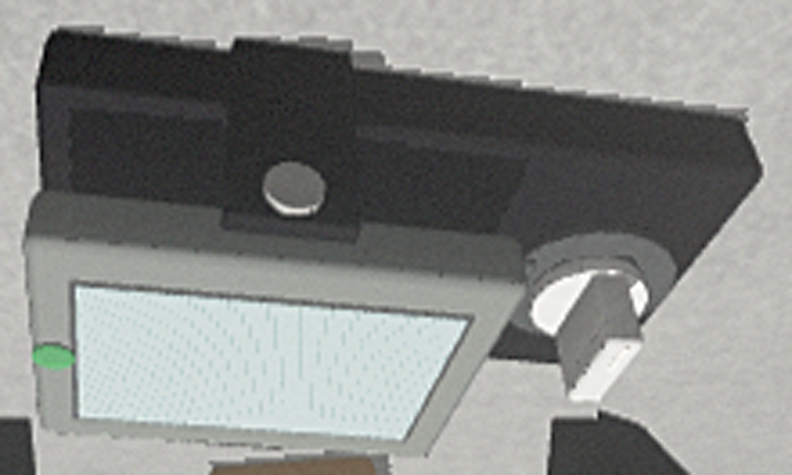

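View pics/w7z.png

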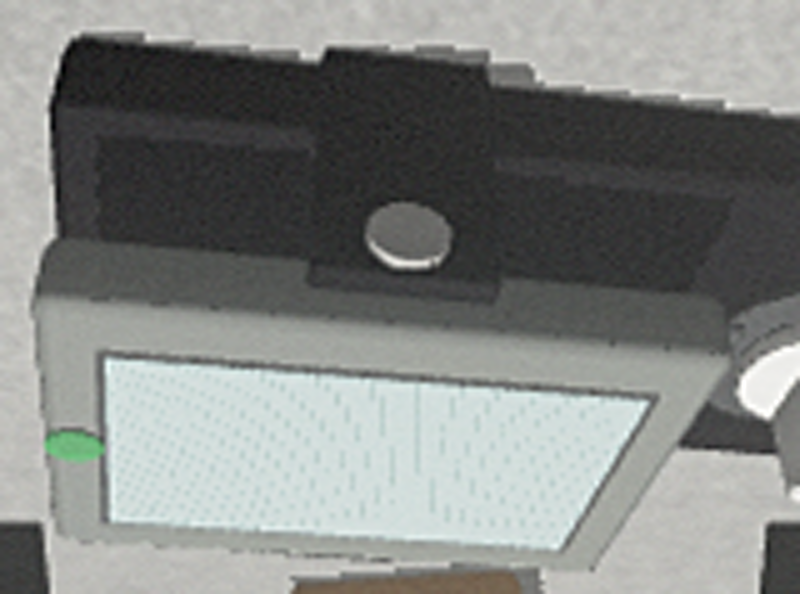

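Run:
```python
from fit import *
c1=np.load("w1.npz");c5=np.load("w5.npz");c7=np.load("w7.npz")
K=lambda a:np.array(a)/4.8+[265,20]
G1=lambda a:np.array(a)/3.2+[120,0]
G5=lambda a:np.array(a)/3.2+[130,0]
Y=lambda a:np.array(a)/3.6+[176,112]
Z=lambda a:np.array(a)/[5,4.5]+[176,112]
p1=np.vstack([K([[447,66],[324,573]]),K([[240,216],[361,331],[325,378],[198,262]]),G1([[92,3],[487,95],[445,350],[83,292]])])-.35
p5=G5([[725,81],[687,434],[657,196],[647,323],[609,321],[620,194],[67,107],[454,115],[443,379],[93,375]])-.35
p7=np.vstack([Y([[641,340],[603,403],[569,396],[606,338]]),Z([[100,351],[660,395],[565,553],[103,524]])])-.38
def f7(q): return proj(c7,model(q))[2:]-p7
for name,off in (("w7 only",False),("w7 off",True)):
    for xy in ([.4998,-.1784,-.167],):
        r=least_squares(lambda v:np.r_[f7(np.r_[v[:5]]).ravel(),(v[:2]-xy[:2])/.003,(v[2]-xy[2])/.01],[*xy,1.56,0],loss='soft_l1')
        print(name,r.x.round(4));print(f7(r.x).round(1).tolist())
# joint, with cam shifts
def fj(v):
    x,y,yaw,k0,t0,dk,dt=v[:7];s=v[7:].reshape(3,2)
    a=(proj(c1,model([x,y,yaw,k0,t0])+[*s[0],0])-p1)
    b=(proj(c5,model([x,y,yaw,k0+1.05+dk,t0-.189+dt])+[*s[1],0])-p5)
    d=(proj(c7,model([x,y,yaw,k0+1.05+dk,t0-.189+dt])+[*s[2],0])[2:]-p7)
    return np.r_[a.ravel(),b.ravel(),d.ravel(),s.ravel()/.0015,dk/.02,dt/.005]
r=least_squares(fj,[.5,-.178,-.167,.51,.2,0,0]+[0]*6,loss='soft_l1')
print(r.x.round(4),r.cost)
x=r.x;print("t1",x[4]-.189+x[6])
J=np.linalg.inv(r.jac.T@r.jac);print("sig t0",J[4,4]**.5)
```

```text
w7 only [ 0.4992 -0.1775 -0.1639  1.4791  0.0064]
[[1.0, 0.0], [0.3, -0.5], [-0.4, 1.1], [-0.4, 0.2], [0.9, 0.2], [-2.1, 0.2], [-1.2, -1.8], [1.2, -1.7]]
w7 off [ 0.4992 -0.1775 -0.1639  1.4791  0.0064]
[[1.0, 0.0], [0.3, -0.5], [-0.4, 1.1], [-0.4, 0.2], [0.9, 0.2], [-2.1, 0.2], [-1.2, -1.8], [1.2, -1.7]]
[ 4.993e-01 -1.777e-01 -1.666e-01  4.945e-01  2.001e-01 -7.300e-03
  2.000e-04  0.000e+00 -3.000e-04 -0.000e+00 -1.000e-04  0.000e+00
  4.000e-04] 20.886177303775472
t1 0.011316213495301125
sig t0 0.014786292624919923
```

Run:
```python
from h import *
from scipy.optimize import least_squares
c=np.load("w6.npz")
G=lambda a:np.array(a)/2.85+[120,0]-.32
px=G([[175,263],[527,152],[527,178],[183,287],[198,180],[470,91],[515,291],[265,367]])
m=np.array([[-.071,.005,.165],[.071,.005,.165],[.071,-.005,.165],[-.071,-.005,.165],[-.071,.049,.06],[.071,.049,.06],[.071,-.049,.06],[-.071,-.049,.06]])
f=lambda v:(proj(c,R.from_euler('z',v[2]).apply(m)+[v[0],v[1],0])-px).ravel()
r=least_squares(f,[.5,.19,.3],loss='soft_l1');print(r.x.round(4));print(f(r.x).reshape(-1,2).round(1).tolist())
print("jar",unproj(c,G([659,85]),.065),"tote cor",unproj(c,G([150,465]),.07),unproj(c,G([757,350]),.07))
print("roll",unproj(c,(416,196),.06))
```

```text
[0.4845 0.166  0.2822]
[[-0.7, 0.0], [0.1, -0.6], [2.2, 0.2], [-0.3, 0.7], [-0.2, -0.4], [0.2, -0.6], [0.5, 0.4], [-1.1, 0.7]]
jar [0.6291612 0.2334494 0.065    ] tote cor [0.36687082 0.04814113 0.07      ] [0.69294345 0.10972291 0.07      ]
roll [ 0.76770166 -0.0115594   0.06      ]
```

Run:
```python
from h import *
yaw=.2822;p=np.array([.4845,.166])+.013*np.array([np.cos(yaw),np.sin(yaw)])
o=down(yaw-np.pi/2)
print(ik([*p,.26],o),ik([.512,-.18,.34],down(-.1667-np.pi/2)))
reach([.5,.02,.3],down(-.5))
reach([*p,.26],o)
cam("wrist","w8");print(read_state()["time"])
```

```text
[0.10558246 0.31602204 1.50333837 0.         1.32223225 1.39417879] [-5.54032383e-01  3.11866556e-01  1.30219119e+00 -4.44089210e-16
  1.52753490e+00  1.18346394e+00]
13.95
```

View pics/w8.png

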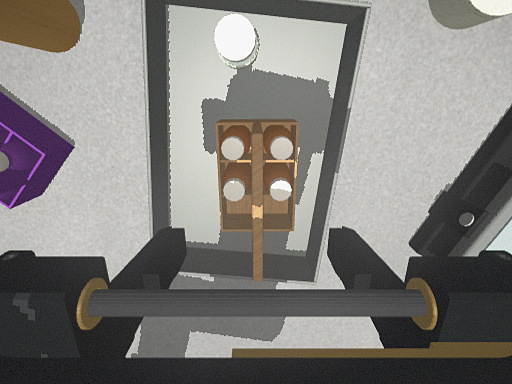

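The panel runs straight down the image at col 257, centred and square between the jaws, with the jar clear at (237,38). Descending.

Run:
```python
from h import *
p=read_state()["ee_pos"]
movel([p[0],p[1],.142],speed=.1)
print(read_state()["wrist_force"].round(2))
grasp(35)
s=read_state();print(s["finger_gap"],s["wrist_force"].round(2),s["time"])
movel([p[0],p[1],.17],speed=.06)
dwell(.2)
s=read_state();print(s["finger_gap"],s["wrist_force"].round(2),s["torque"].round(2),s["time"])
cam("wrist","w9");cam("side","s9")
```

```text
[-0.07 -0.17  0.37]
0.009221377607657214 [ 0.11 -0.58 -0.01] 16.4417
0.00952433841813612 [ 0.39 -0.73 -5.39] [-0.03  0.02 -0.07] 17.2583
```

View pics/w9.png

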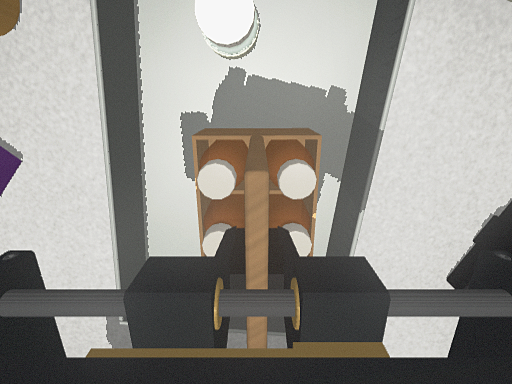

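View pics/s9.png

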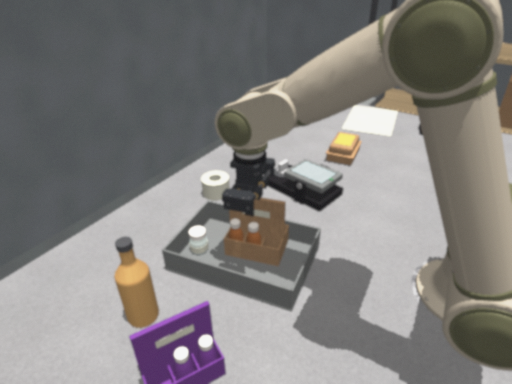

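The carrier hangs level in the jaws, at 5.4 N with almost no moment. Lifting and transferring it.

Run:
```python
from h import *
p=read_state()["ee_pos"]
movel([p[0],p[1],.35],speed=.1)
y=-.1667
T=np.array([.4993+.013*np.cos(y),-.1777+.013*np.sin(y)])
o=down(y-np.pi/2)
movel([p[0],.0,.35],speed=.12)
movel([*T,.35],speed=.1,frame=o)
dwell(.3)
s=read_state();print(s["finger_gap"],s["wrist_force"].round(2),s["torque"].round(2),s["time"],s["ee_pos"].round(4),R.from_quat(s["tool_rot"]).as_matrix().round(3).tolist())
movel([*T,.302],speed=.06)
dwell(.3)
s=read_state();print(s["finger_gap"],s["wrist_force"].round(2),s["time"],s["ee_pos"].round(4))
for n in("wrist","side","scene"):
    c=cam(n,n+"10")
i=cv2.imread("pics/side10.png")[90:240,220:420];j=cv2.imread("pics/scene10.png")[80:230,160:360]
cv2.imwrite("pics/both.png",cv2.resize(np.vstack([i]),None,fx=4,fy=4,interpolation=cv2.INTER_CUBIC))
cv2.imwrite("pics/both2.png",cv2.resize(j,None,fx=4,fy=4,interpolation=cv2.INTER_CUBIC))
```

```text
0.009660173852180966 [-0.82 -0.53 -5.35] [ 0.03 -0.   -0.04] 23.125 [ 0.5121 -0.1798  0.35  ] [[-0.986, -0.0, -0.166], [0.166, 0.0, -0.986], [0.0, -1.0, -0.0]]
0.009960836539540201 [ 0.72  0.27 -5.9 ] 24.375 [ 0.5121 -0.1799  0.3022]
```

View pics/both.png

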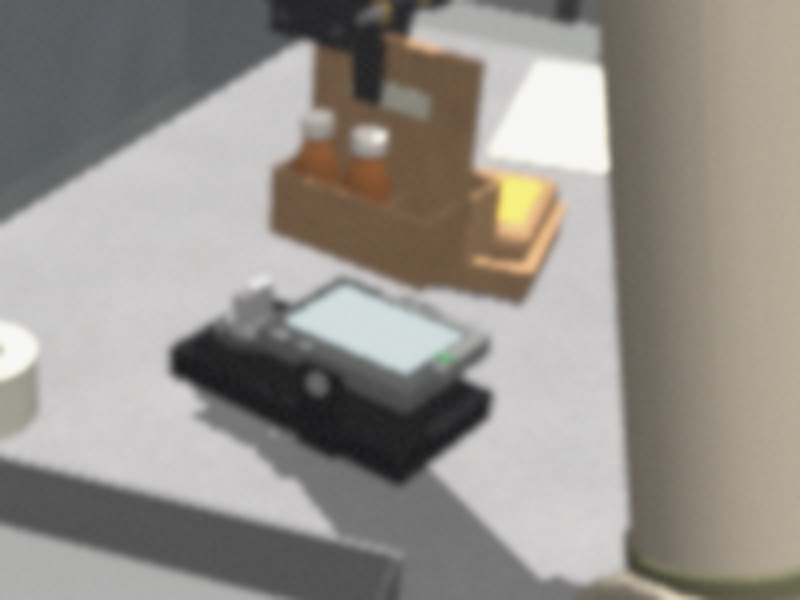

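View pics/both2.png

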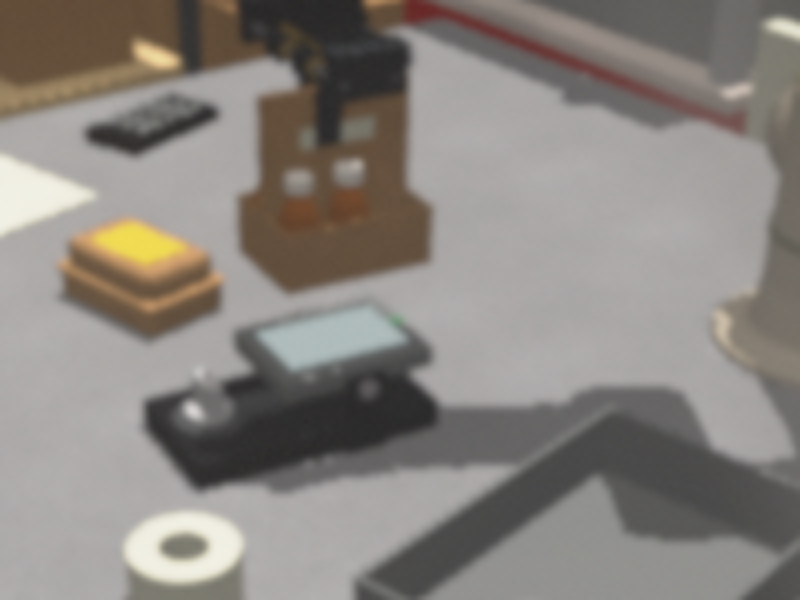

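View pics/wrist10.png

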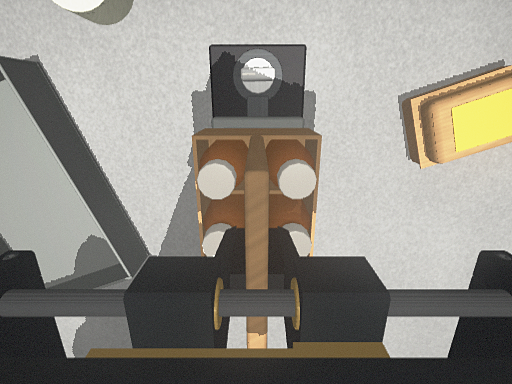

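Run:
```python
from fit import *
obs={"side10":np.array([[408,372],[463,330],[345,283],[288,320]])/4+[220,90]-.4,"scene10":np.array([[410,333],[378,303],[255,343],[288,370]])/4+[160,80]-.4}
for n,px in obs.items():
    c=np.load(n+".npz")
    def f(v):
        g=model([.4993,-.1777,-.1667,1.55,v[0]])[[9,... ][0]:] if 0 else model([.4993,-.1777,-.1667,1.55,v[0]])[6:]
        g=g[[0,3,2,1]]  # (-x,+y),(-x,-y),(+x,-y),(+x,+y)
        return (proj(c,g)+v[1:]-px).ravel()
    r=least_squares(f,[0,0,0]);print(n,r.x.round(3),f(r.x).round(1))
    B=R.from_euler('z',-.1667)
    m=np.array([[x,y,0] for x in(.071,-.071) for y in(.049,-.049)])
    q=B.apply(m)+[.4993,-.1777,.165]
    print("pred underside crop px",((proj(c,q)-( [220,90] if n[1]=='i' else [160,80]))*4).round().tolist())
s=read_state();print(s["finger_gap"],s["time"],s["wrist_force"].round(2))
```

```text
side10 [ 0.021  0.692 -0.736] [-0.1 -0.2  1.   0.2  0.1  0.1 -0.9 -0.1]
pred underside crop px [[265.0, 230.0], [343.0, 189.0], [417.0, 291.0], [492.0, 244.0]]
scene10 [ 0.086  0.266 -0.235] [ 0.4  0.8 -2.1 -0.6  0.1 -1.5  1.5  1.3]
pred underside crop px [[283.0, 295.0], [235.0, 251.0], [427.0, 262.0], [374.0, 221.0]]
0.009403030310777022 24.525 [ 0.04  0.69 -4.96]
```

```bash
cat > ov.py <<'E'
from fit import *
def wire(c,img,t,off,sc,col,k=1.55,pose=(.4993,-.1777,-.1667)):
    B=R.from_euler('z',pose[2]);o=np.array([pose[0],pose[1],0])
    H=R.from_euler('y',t)
    P=lambda hx,hy,z:np.array([[-hx,hy,z],[hx,hy,z],[hx,-hy,z],[-hx,-hy,z]])
    polys=[H.apply(P(.075,.058,0))+[0,0,.085],H.apply(P(.06,.04,0))+[0,0,.085],H.apply(P(.075,.058,-.022))+[0,0,.085],np.array([[-.08,.065,.03],[.165,.065,.03],[.165,-.065,.03],[-.08,-.065,.03]])]
    for p in polys:
        q=((proj(c,B.apply(p)+o)+.5-off)*sc).round().astype(int)
        cv2.polylines(img,[q.reshape(-1,1,2)],True,col,1,cv2.LINE_AA)
E
python3 - <<'E'
from ov import *
for n,(x0,y0,x1,y1),sc in (("w7",(176,112,396,244),3.6),("scene10",(185,140,285,210),8),("w5",(130,0,380,185),3.2)):
    c=np.load(n+".npz");i=cv2.resize(c["img"][y0:y1,x0:x1],None,fx=sc,fy=sc,interpolation=cv2.INTER_CUBIC)
    wire(c,i,0.0,np.array([x0,y0]),sc,(0,255,0));wire(c,i,.06,np.array([x0,y0]),sc,(0,0,255))
    cv2.imwrite(f"pics/ov_{n}.png",i)
E
```

```text
(no output)
```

View pics/ov_w7.png

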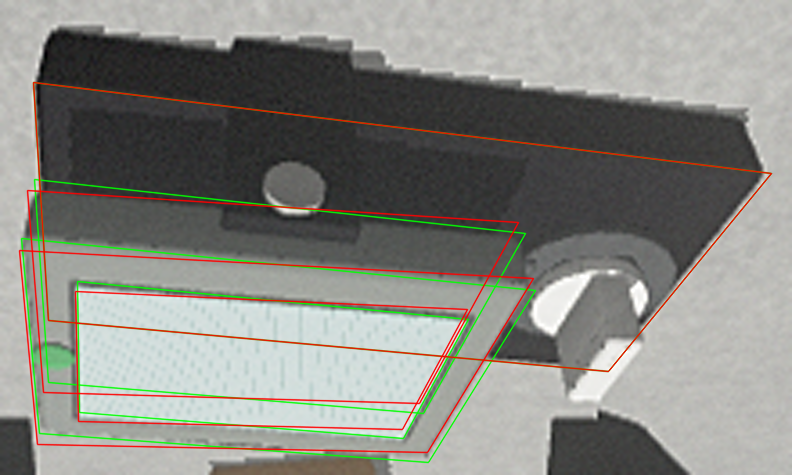

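View pics/ov_scene10.png

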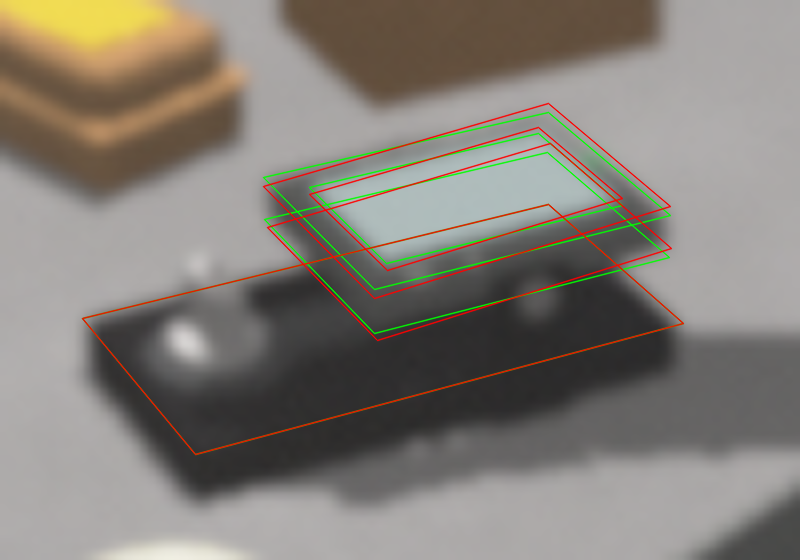

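View pics/ov_w5.png

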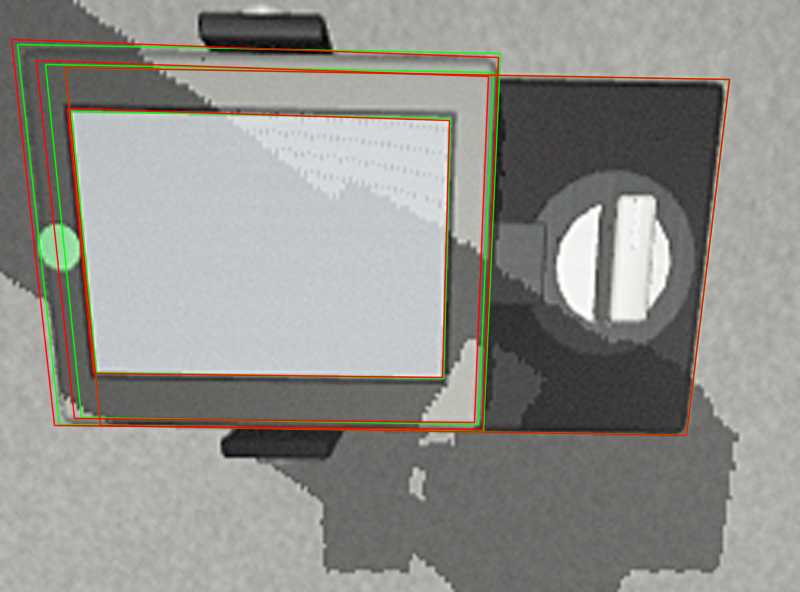

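The sharpest overlays, `w7` and `w5`, match the level model (green) and not the 0.06 rad one. The carrier's underside sits where the model predicts. Handing in.

Run:
```python
from h import *
dwell(.5);s=read_state();print(s["finger_gap"],s["wrist_force"].round(2),np.abs(s["qvel"]).max(),s["ee_pos"].round(4),s["time"])
sign_off()
```

```text
0.009899676143246085 [ 0.28  0.29 -6.35] 0.0017844262169372333 [ 0.5121 -0.1798  0.302 ] 25.025
the job is handed in; nothing more can be done
```

I levelled the head with its knob, lifted the carrier out of the tote by its panel, and handed in at about 25 s with the carrier held over the glass. `sign_off` gave no verdict, so what follows rests on my own measurements.

- **Knob:** I turned it 1.05 rad clockwise with the wing gripped at 20 N. To avoid opening the jaws beside the head, I then slid the fingers up off the wing at 3 N.
- **Carrier:** I gripped the panel 13 mm to +x of the middle, at its balance point, with 35 N. The planned hold puts the underside 80 mm above the glass centre with the long sides aligned.
- **Last checks:** The held load read about 5–6 N with almost no moment, and the jaw gap was about 10 mm. Joint speeds were below 0.002 rad/s, and the tool was vertical. Between the lift and the hold, the carrier did not shift in the jaws in the wrist pictures. From the scene and side cameras its underside matched the predicted position to within about 2 pixels.
- **Disagreements:** The tilt estimates for the head did not all agree.
  - The oblique close-up gave 0.006 rad, the joint fit of three wrist pictures 0.011, and the side camera 0.021.
  - A single top view (0.056) and the blurry scene view (0.086) came out above the 0.045 limit. Both measure tilt poorly and fitted with residuals of about 2 pixels.
  - Model overlays on the sharper wrist pictures matched level, not 0.06 rad, so I trusted those.
- **Other goods:** I noticed no movement of the jar, roll, eggs or flask in the pictures, but I did not measure them again at the end.

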